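# Make up the clamp kits for two castings

## Robot

A 7-joint arm with a two-finger parallel gripper is mounted at the origin on a cart in front of the work surface, level with it; the furniture and walls round the work are solid. World frame = base frame: x ahead of the robot, y to its left, z up, the work surface at z = 0. Lengths are in m, angles in rad, forces in N, time in s.
With the tool pointing down it reaches from about 0.35 to 0.9 m from the base axis. Payload 8.1 kg.
Tool frame: the origin (TCP) lies on the centre line of the jaws, within the pads' length; the fingertips stand 17 mm ahead of it and the grasp point (between the pads) lies 2 mm behind it; z points along the fingers, y is the direction in which the jaws open and shut (so a half turn about z gives the same grasp; the last joint's range is limited). The gripper opens to 92 mm and grips with 3 to 60 N. Pads are 19 mm wide; open, the fingers measure 130 mm over their backs; the gripper's body (75 mm by 190 mm) begins 47 mm behind the grasp point.
Start: joints at [-1.404, 0.434, 0.025, 1.573, -0.012, 1.134, -0.075], TCP at [0.167, 0.602, 0.244] pointing down, gripper open.
Joint ranges: [-2.62, 2.62], [-0.44, 2.09], [-1.27, 1.32], [0.08, 2.57], [-1.32, 4.46], [0.12, 2], [-2.74, 2.74]. Speed limits (rad/s): [2.22, 2.22, 3.01, 3.01, 3.14, 3.14, 3.14].

## Interface

Orientations are given as a rotation vector (axis times angle).
In Python, from cell import arm, imaging, job gives the robot as it stands.
- The arm moves only by the tool jog_arm, never from a script. Its argument "moves" is a list of rows, each an object with "fingers": the closure, from -1 (fully open) to 1 (shut); "xyz": the shift along the tool's x, y, z in cm, a list of three; "angular": the turn, a rotation vector about the tool's x, y, z in rad, a list of three. In form: [{"fingers": fingers, "xyz": [dx, dy, dz], "angular": [ax, ay, az]}, ...]. A call has 1 to 12 rows; each row is the pose to reach, as a shift and turn from the pose commanded when the call began, along the tool's axes at that moment; what a row does not reach only later rows make up. A row lasts 1/8 s, in which the tool goes at most 62.5 mm and 10.7 degrees, less where a joint would pass 70% of its speed; a pose out of reach is approached as far as the arm can. A call with a gripper value outside its range is refused whole. The fingers move at their own pace and stop on an object; "grip_force" is the grip in N (left out, the last holds). Time passes only in rows, so rows that repeat a pose let the fingers close. It gives the time, the measured TCP pose, the force and the opening at its end, in the units of the state.
- arm.observe(): the state, without advancing time (a new reading comes with each control period).
- imaging.get_image(name): name is "scene" or "top" or "wrist"; returns the picture (480x640x3 uint8, red, green, blue); there is no depth.
- imaging.camera_params(name): a dict with "fx", "fy", "cx", "cy" (pixels), "dist" ([k1, k2, p1, p2, k3] as OpenCV has them; the pictures are not rectified), "rvec" (rotation vector, rad) and "tvec" (3), from world to camera coordinates, as OpenCV has them; the wrist camera has in their place "hand_eye" (4x4, takes a point from camera to tool coordinates, whose origin is the TCP and whose axes are the flange's). Camera axes: x right, y down, z forward; pixel columns grow to the right and rows downward; lengths in m; the calibration is good to about 2 mm. A picture is of the moment at which its call begins: read the wrist's pose just before it. camera_params takes no time and is no camera call.
- job.sign_off(): hands the job in, once; it reports no verdict.
The state is a dict: "clock": time; "joints": joint angles; "dq": joint speeds; "joint_efforts": joint torques, N m; "position": TCP position; "ee_rot": TCP orientation; "force": force on the tool from outside, world axes, zero at the start; "ft_torque": the same for the moment, N m; "width": opening from 0.0 (shut) to 1.0 (fully open).
Only numpy, scipy, OpenCV 4.12 (cv2) and the standard library are available. Lean on these libraries where they do the work, as an engineer would, in place of code of your own. Each camera call takes 0.05 s, during which the arm holds its last target. There are 200 camera calls.

## Task

Make up the clamp kit for each casting from the loose clamp blocks in the row along the front edge of the table: into the pockets of the tray with the plain rectangular casting with a closed wall all round, put one block with a tan-collared knob and one strap block (flat top, no post); into those of the tray with the irregular, open-sided casting, put one block with a plain grey post and one strap block. Each block lies flat on the floor of a pocket of its own (either pocket of its tray, either way round); leave the two blocks that are not needed and the red caps where they are.

Things in the scene. Friction and masses are not known exactly. Their poses are not given: they have to be found in the camera images.
- tray_closed: fixed grey tray, 176 x 132 x 16 mm (x, y, z), with the closed casting (aluminium box, 60 x 110 mm, straight wall all round, top z = 44) fixed on its +x half. Origin: centre of underside; z up. Two pockets, centred at x = -45, y = +38 and -38 mm: 80 long (x), 46 wide (y), 4 deep, floor z = 12, rim z = 16. Blocks lie with their y along tray x, either way.
- tray_open: fixed grey tray, 176 x 132 x 16 mm (x, y, z), with the open casting (aluminium, irregular, 67 x 100 mm, middle stands out past its wall, top z = 44) fixed on its +x half. Origin: centre of underside; z up. Two pockets, centred at x = -45, y = +38 and -38 mm: 80 long (x), 46 wide (y), 4 deep, floor z = 12, rim z = 16. Blocks lie with their y along tray x, either way.
- strap_1: loose brown clamp block, 26 x 58 x 22 mm (x, y, z), strap kind (2 alike, both used): flat steel strap with a low hollow stud on top, no upright post. Origin: centre of underside; z up; long side along y. Base 9 mm high; raised part at y = +9 to +23 mm, top at z = 15 to 18 mm, a lower one at y = -12 to -22. Grip across x (flat sides, 22 to 26 mm), at y = 0 to +15 mm.
- strap_2: loose brown clamp block, 25 x 52 x 21 mm (x, y, z), strap kind (2 alike, both used): flat steel strap with a low hollow stud on top, no upright post. Origin: centre of underside; z up; long side along y. Base 9 mm high; raised part at y = +9 to +23 mm, top at z = 15 to 18 mm, a lower one at y = -12 to -22. Grip across x (flat sides, 22 to 26 mm), at y = 0 to +15 mm.
- knob_1: loose brown clamp block, 25 x 54 x 29 mm (x, y, z), knob kind (2 alike, use either): pale tan collar (13 mm across) with a thin pin on it stands at y = +17 mm. Origin: centre of underside; z up; long side along y. Base 9 mm high; raised part at y = +9 to +23 mm, top at z = 15 to 18 mm, a lower one at y = -12 to -22. Grip across x (flat sides, 22 to 26 mm), at y = 0 to +15 mm.
- knob_2: loose brown clamp block, 24 x 59 x 27 mm (x, y, z), knob kind (2 alike, use either): pale tan collar (13 mm across) with a thin pin on it stands at y = +17 mm. Origin: centre of underside; z up; long side along y. Base 9 mm high; raised part at y = +9 to +23 mm, top at z = 15 to 18 mm, a lower one at y = -12 to -22. Grip across x (flat sides, 22 to 26 mm), at y = 0 to +15 mm.
- post_1: loose brown clamp block, 24 x 60 x 29 mm (x, y, z), post kind (2 alike, use either): plain grey post (10 mm across, no collar) stands at y = +19 mm. Origin: centre of underside; z up; long side along y. Base 9 mm high; raised part at y = +9 to +23 mm, top at z = 15 to 18 mm, a lower one at y = -12 to -22. Grip across x (flat sides, 22 to 26 mm), at y = 0 to +15 mm.
- post_2: loose brown clamp block, 26 x 64 x 29 mm (x, y, z), post kind (2 alike, use either): plain grey post (10 mm across, no collar) stands at y = +19 mm. Origin: centre of underside; z up; long side along y. Base 9 mm high; raised part at y = +9 to +23 mm, top at z = 15 to 18 mm, a lower one at y = -12 to -22. Grip across x (flat sides, 22 to 26 mm), at y = 0 to +15 mm.
- cap_large: loose red plastic thread cap, round, 33 mm across, 14 mm high, a bystander in the row of blocks. Origin: centre of its underside. Leave it alone.
- cap_small: loose red plastic cap, round, 27 mm across, 12 mm high, a bystander to the right of the row of blocks. Origin: centre of its underside. Leave it alone.

How it is judged:
At the end, for the whole second after the job is handed in: Closed-casting tray: one knob and one strap block; open-casting tray: one post and one strap block; each flat on a pocket's floor (16 mm along, 13 mm across, 2.2 mm up, 0.08 rad), at rest; spare knob and post blocks upright and, like the caps, within 30 mm of their starts (((x of strap_1 in the frame of tray_closed between -0.061 and -0.029 m and z of strap_1 in the frame of tray_closed below 0.0142 m and angle between each of strap_1, strap_2's own z axis and vertical below 0.08 rad and y of strap_1 in the frame of tray_closed between -0.051 and 0.051 m and (y of strap_1 in the frame of tray_closed above 0.025 m or y of strap_1 in the frame of tray_closed below -0.025 m) and x of strap_2 in the frame of tray_open between -0.061 and -0.029 m and z of strap_2 in the frame of tray_open below 0.0142 m and y of strap_2 in the frame of tray_open between -0.051 and 0.051 m and (y of strap_2 in the frame of tray_open above 0.025 m or y of strap_2 in the frame of tray_open below -0.025 m)) or (x of strap_2 in the frame of tray_closed between -0.061 and -0.029 m and z of strap_2 in the frame of tray_closed below 0.0142 m and angle between each of strap_2, strap_1's own z axis and vertical below 0.08 rad and y of strap_2 in the frame of tray_closed between -0.051 and 0.051 m and (y of strap_2 in the frame of tray_closed above 0.025 m or y of strap_2 in the frame of tray_closed below -0.025 m) and x of strap_1 in the frame of tray_open between -0.061 and -0.029 m and z of strap_1 in the frame of tray_open below 0.0142 m and y of strap_1 in the frame of tray_open between -0.051 and 0.051 m and (y of strap_1 in the frame of tray_open above 0.025 m or y of strap_1 in the frame of tray_open below -0.025 m))) and ((x of knob_1 in the frame of tray_closed between -0.061 and -0.029 m and z of knob_1 in the frame of tray_closed below 0.0142 m and angle between each of knob_1, knob_2's own z axis and vertical below 0.08 rad and y of knob_1 in the frame of tray_closed between -0.051 and 0.051 m and (y of knob_1 in the frame of tray_closed above 0.025 m or y of knob_1 in the frame of tray_closed below -0.025 m) and distance of knob_2 from where it was at the start of the episode below 0.03 m) or (x of knob_2 in the frame of tray_closed between -0.061 and -0.029 m and z of knob_2 in the frame of tray_closed below 0.0142 m and angle between each of knob_2, knob_1's own z axis and vertical below 0.08 rad and y of knob_2 in the frame of tray_closed between -0.051 and 0.051 m and (y of knob_2 in the frame of tray_closed above 0.025 m or y of knob_2 in the frame of tray_closed below -0.025 m) and distance of knob_1 from where it was at the start of the episode below 0.03 m)) and ((x of post_1 in the frame of tray_open between -0.061 and -0.029 m and z of post_1 in the frame of tray_open below 0.0142 m and angle between each of post_1, post_2's own z axis and vertical below 0.08 rad and y of post_1 in the frame of tray_open between -0.051 and 0.051 m and (y of post_1 in the frame of tray_open above 0.025 m or y of post_1 in the frame of tray_open below -0.025 m) and distance of post_2 from where it was at the start of the episode below 0.03 m) or (x of post_2 in the frame of tray_open between -0.061 and -0.029 m and z of post_2 in the frame of tray_open below 0.0142 m and angle between each of post_2, post_1's own z axis and vertical below 0.08 rad and y of post_2 in the frame of tray_open between -0.051 and 0.051 m and (y of post_2 in the frame of tray_open above 0.025 m or y of post_2 in the frame of tray_open below -0.025 m) and distance of post_1 from where it was at the start of the episode below 0.03 m)) and distance of each of cap_large, cap_small from where it was at the start of the episode below 0.03 m and linear speed of each of strap_1, strap_2, knob_1, knob_2, post_1, post_2 below 0.02 m/s); the robot touches nothing.
It fails at once if a red cap is knocked away (more than 50 mm) (distance of any of cap_large, cap_small from where it was at the start of the episode above 0.05 m).
It also fails if it takes over 88 s, if anything falls off the work surface, if the arm or the gripper's body presses on something with over 40 N, if the wrist force passes 120 N, or if a joint passes its speed limit or range.

## Working session

There is one attempt and no reset: what is moved stays moved. The work goes in short steps, Python scripts to look and compute and a tool call to move; the robot and the scene stay as the last step left them, time stands still between calls to the robot, and variables do not carry over. Pictures are saved under pics/ and viewed, about 12 in all and at most 16, crops included, and the job is handed in when it is done.

Besides the shell and the picture viewer there is one more tool, called as a command line: name --argument value ..., lists and objects as JSON in quotes. jog_arm: Moves the arm, as the interface text tells. Its arguments: {"type":"object","properties":{"moves":{"type":"array"},"grip_force":{"type":"number"}},"required":["moves"]}

```bash
mkdir -p pics; ls; python3 - <<'E'
from cell import arm, imaging, job
import cv2
print(arm.observe())
for n in ("top","scene"):
    im=imaging.get_image(n); cv2.imwrite(f"pics/{n}0.png",im[:,:,::-1]); print(n,imaging.camera_params(n))
print(imaging.camera_params("wrist"))
E
```

```text
pics
{'clock': 0.0, 'joints': array([-1.40358284,  0.43521856,  0.02495717,  1.57412857, -0.01160459,
        1.1340111 , -0.07509104]), 'dq': array([-0.00020899,  0.00054005, -0.00112996,  0.0010175 , -0.00108319,
       -0.00036015,  0.00080599]), 'joint_efforts': array([-6.19582206e-04, -6.67852378e+01,  9.84436311e-01, -3.14458394e+01,
       -6.06432371e-02,  4.25976701e-02,  1.54101986e-04]), 'position': array([0.16650404, 0.60188592, 0.24293535]), 'ee_rot': array([-4.22602283e-01, -3.11295441e+00,  2.54228255e-03]), 'force': array([ 0.44297845, -0.24256241,  0.42753754]), 'ft_torque': array([-0.02462618, -0.04412295,  0.0302322 ]), 'width': 1.0022583531498672}
top {'fx': 475.73346510614584, 'fy': 475.73346510614584, 'cx': 320.5076664605045, 'cy': 237.75275585175316, 'dist': array([-0.11089421,  0.        ,  0.        ,  0.        ,  0.        ]), 'rvec': array([ 2.14252729, -2.19031118,  0.11543281]), 'tvec': array([0.0606787 , 0.52148881, 0.98734882])}
scene {'fx': 433.4783190207251, 'fy': 433.4783190207251, 'cx': 316.1904648673949, 'cy': 241.7449372040358, 'dist': array([-0.04987668,  0.        ,  0.        ,  0.        ,  0.        ]), 'rvec': array([ 1.92390688, -0.63409651,  0.38964636]), 'tvec': array([-0.4237047 ,  0.18831792,  0.61688728])}
{'fx': 370.5484971514748, 'fy': 370.5484971514748, 'cx': 318.97287146614997, 'cy': 238.56107173381062, 'dist': array([-0.02712262,  0.        ,  0.        ,  0.        ,  0.        ]), 'hand_eye': array([[ 2.57925742e-04, -9.56250727e-01, -2.92548252e-01,
         7.98273849e-02],
       [ 9.99999903e-01,  3.51051221e-04, -2.65827150e-04,
        -3.61546131e-04],
       [ 3.56896827e-04, -2.92548155e-01,  9.56250725e-01,
        -1.42387814e-01],
       [ 0.00000000e+00,  0.00000000e+00,  0.00000000e+00,
         1.00000000e+00]])}
```

View pics/top0.png

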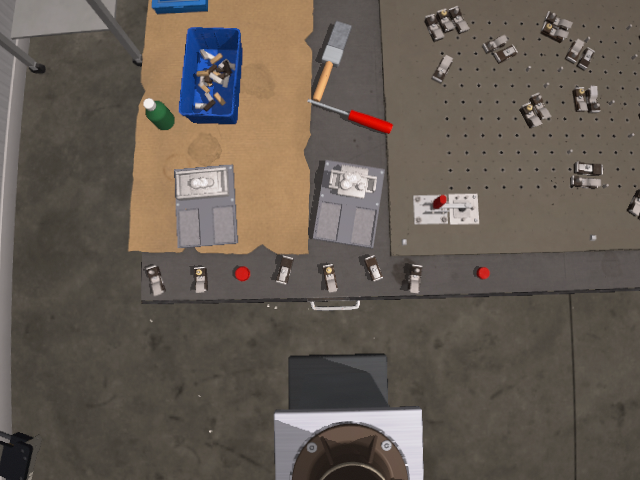

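View pics/scene0.png

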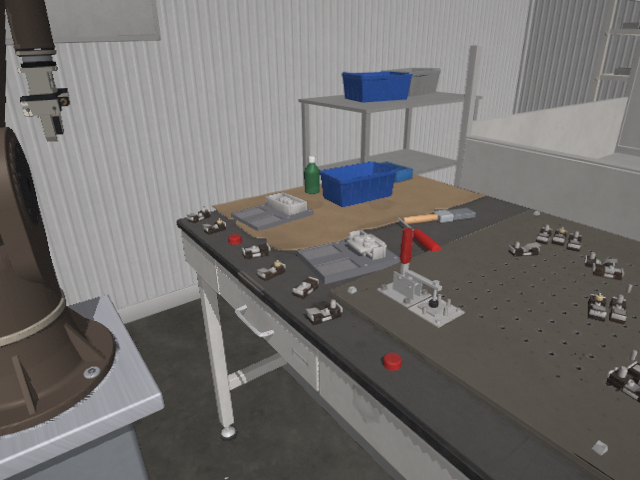

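```bash
cat > h.py <<'E'
from cell import arm, imaging, job
import cv2, numpy as np
from scipy.spatial.transform import Rotation as R
def pose():
    s=arm.observe(); return np.array(s['position']), R.from_rotvec(s['ee_rot']), s
def cam(name, p=None):
    c=imaging.camera_params(name); K=np.array([[c['fx'],0,c['cx']],[0,c['fy'],c['cy']],[0,0,1]])
    if name=='wrist':
        pos,rot=p; T=np.eye(4);T[:3,:3]=rot.as_matrix();T[:3,3]=pos; W=T@c['hand_eye']
        return K,c['dist'],W[:3,:3],W[:3,3]
    Rc=cv2.Rodrigues(np.array(c['rvec']))[0]; return K,c['dist'],Rc.T,-Rc.T@np.array(c['tvec'])
def px2w(cm,uv,z):
    K,d,Rw,o=cm
    n=cv2.undistortPoints(np.array(uv,float).reshape(-1,1,2),K,d).reshape(-1,2)
    r=np.c_[n,np.ones(len(n))]@Rw.T
    return o+r*((z-o[2])/r[:,2])[:,None]
def w2px(cm,P):
    K,d,Rw,o=cm
    return cv2.projectPoints(np.array(P,float).reshape(-1,1,3),cv2.Rodrigues(Rw.T)[0],-Rw.T@o,K,d)[0].reshape(-1,2)
def go(x,y,z,jaw):
    """print shift (cm) and turn to reach TCP xyz, tool down, jaw axis at angle jaw (rad, world) mod pi"""
    p,r,s=pose()
    best=None
    for k in (0,np.pi):
        a=jaw+k; Y=np.array([np.cos(a),np.sin(a),0]);Z=np.array([0,0,-1.]);X=np.cross(Y,Z)
        t=r.inv()*R.from_matrix(np.c_[X,Y,Z])
        if best is None or t.magnitude()<best.magnitude(): best=t
    print('shift cm',np.round(r.inv().apply(np.array([x,y,z])-p)*100,2),'turn',np.round(best.as_rotvec(),3))
def wrist(tag):
    p,r,s=pose(); im=imaging.get_image('wrist')[:,:,::-1]; cv2.imwrite(f'pics/{tag}.png',im)
    np.savez(f'pics/{tag}.npz',p=p,r=r.as_rotvec()); print(np.round(p,4),s['clock'])
    return im,cam('wrist',(p,r))
def load(tag):
    d=np.load(f'pics/{tag}.npz'); return cv2.imread(f'pics/{tag}.png'),cam('wrist',(d['p'],R.from_rotvec(d['r'])))
E
python3 - <<'E'
from h import *
t=cv2.imread('pics/top0.png'); s=cv2.imread('pics/scene0.png')
a=cv2.resize(t[255:300,140:440],None,fx=2.6,fy=2.6,interpolation=3)
b=cv2.resize(s[195:335,175:400],None,fx=3.4,fy=3.4,interpolation=3)[:476]
o=np.zeros((600,800,3),np.uint8); o[:a.shape[0],:a.shape[1]]=a; o[120:120+b.shape[0],:b.shape[1]]=b[:480]
cv2.imwrite('pics/z0.png',o)
cm=cam('top')
uv=[(153,279),(200,278),(242,273),(285,269),(330,277),(373,267),(415,277),(484,272)]
print(np.round(px2w(cm,uv,.01),3))
tr=[(176,168),(232,167),(236,242),(179,246),(328,160),(383,168),(376,245),(314,239)]
print(np.round(px2w(cm,tr,.016),3))
E
```

```text
[[ 0.442  0.417  0.01 ]
 [ 0.443  0.313  0.01 ]
 [ 0.452  0.221  0.01 ]
 [ 0.458  0.127  0.01 ]
 [ 0.439  0.031  0.01 ]
 [ 0.459 -0.063  0.01 ]
 [ 0.435 -0.153  0.01 ]
 [ 0.441 -0.306  0.01 ]]
[[ 0.687  0.367  0.016]
 [ 0.685  0.241  0.016]
 [ 0.519  0.232  0.016]
 [ 0.513  0.358  0.016]
 [ 0.696  0.029  0.016]
 [ 0.675 -0.092  0.016]
 [ 0.506 -0.07   0.016]
 [ 0.522  0.063  0.016]]
```

View pics/z0.png

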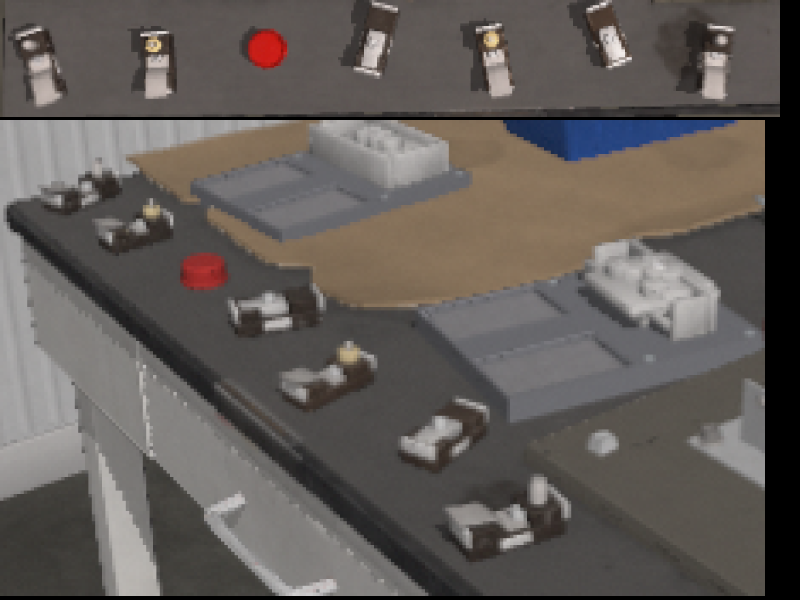

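```bash
python3 -c "
from h import *
go(.46,.22,.25,np.pi/2)"
```

```text
shift cm [-38.47 -28.99  -0.65] turn [-0.001 -0.    -0.27 ]
```

jog_arm --moves '[{"fingers":-0.1,"xyz":[-38.5,-29,-0.7],"angular":[0,0,-0.27]},{"fingers":-0.1,"xyz":[-38.5,-29,-0.7],"angular":[0,0,-0.27]},{"fingers":-0.1,"xyz":[-38.5,-29,-0.7],"angular":[0,0,-0.27]},{"fingers":-0.1,"xyz":[-38.5,-29,-0.7],"angular":[0,0,-0.27]},{"fingers":-0.1,"xyz":[-38.5,-29,-0.7],"angular":[0,0,-0.27]},{"fingers":-0.1,"xyz":[-38.5,-29,-0.7],"angular":[0,0,-0.27]},{"fingers":-0.1,"xyz":[-38.5,-29,-0.7],"angular":[0,0,-0.27]},{"fingers":-0.1,"xyz":[-38.5,-29,-0.7],"angular":[0,0,-0.27]},{"fingers":-0.1,"xyz":[-38.5,-29,-0.7],"angular":[0,0,-0.27]},{"fingers":-0.1,"xyz":[-38.5,-29,-0.7],"angular":[0,0,-0.27]},{"fingers":-0.1,"xyz":[-38.5,-29,-0.7],"angular":[0,0,-0.27]},{"fingers":-0.1,"xyz":[-38.5,-29,-0.7],"angular":[0,0,-0.27]}]' --grip_force 25

```text
clock: 1.6
position: [0.4597, 0.2212, 0.2507]
ee_rot: [0.003, -3.141, -0.0]
force: [-0.1, -0.2, -0.5]
width: 0.549
```

```bash
python3 -c "
from h import *
wrist('w1')"
```

```text
[0.4597 0.2212 0.2507] 1.6
```

View pics/w1.png

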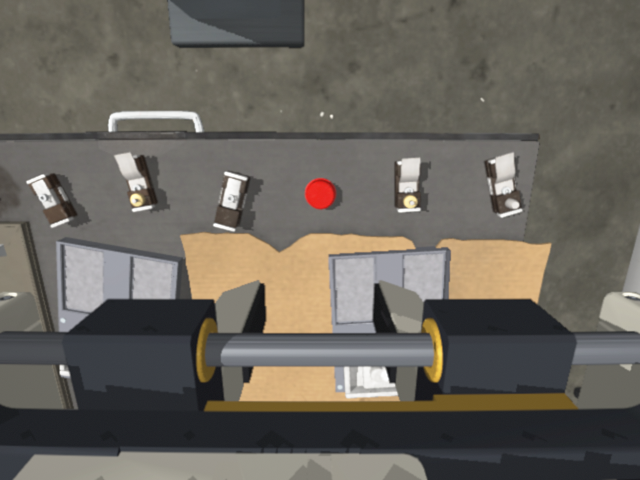

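```bash
cat > blk.py <<'E'
import sys
from h import *
tag=sys.argv[1]; rois=eval(sys.argv[2])
im,cm=load(tag); v=im.copy()
b,g,r=[im[:,:,i].astype(int) for i in range(3)]
m=(((r-b>8)&(r<140))|((r+g+b)/3>115)).astype(np.uint8)
m[:]=cv2.morphologyEx(m,cv2.MORPH_OPEN,np.ones((2,2)))
for (x0,y0,x1,y1) in rois:
    k=np.zeros_like(m); k[y0:y1,x0:x1]=m[y0:y1,x0:x1]
    rect=cv2.minAreaRect(cv2.findNonZero(k)); box=cv2.boxPoints(rect)
    cv2.polylines(v,[box.astype(int)],True,(0,255,0),1)
    w=px2w(cm,box,.009)[:,:2]; c=w.mean(0)
    e=[w[1]-w[0],w[2]-w[1]]; e.sort(key=np.linalg.norm)
    d=e[1]*np.sign(e[1][0]); print('c',np.round(c,4),'size mm',[round(np.linalg.norm(a)*1000,1) for a in e],'long-axis yaw',round(np.arctan2(d[1],d[0]),3))
np.save('pics/v.npy',v)
E
python3 blk.py w1 "[(385,145,435,215),(205,160,255,235),(110,145,158,215),(475,145,525,218)]"
python3 - <<'E'
from h import *
v=np.load('pics/v.npy'); a=cv2.resize(v[140:250,195:455],None,fx=3,fy=3); cv2.imwrite('pics/z1.png',a)
im,cm=load('w1'); print(np.round(px2w(cm,[(330,255),(447,249),(59,240),(180,264),(334,324)],.016),4))
E
```

```text
c [0.4347 0.3141] size mm [np.float64(49.8), np.float64(68.0)] long-axis yaw 0.031
c [0.459  0.1249] size mm [np.float64(47.5), np.float64(66.8)] long-axis yaw -0.086
c [0.4338 0.0276] size mm [np.float64(48.3), np.float64(71.7)] long-axis yaw -0.157
c [0.4388 0.4095] size mm [np.float64(46.0), np.float64(69.9)] long-axis yaw 0.208
[[ 0.5136  0.233   0.016 ]
 [ 0.5065  0.3589  0.016 ]
 [ 0.4974 -0.0598  0.016 ]
 [ 0.5245  0.0694  0.016 ]
 [ 0.5975  0.2385  0.016 ]]
```

View pics/z1.png

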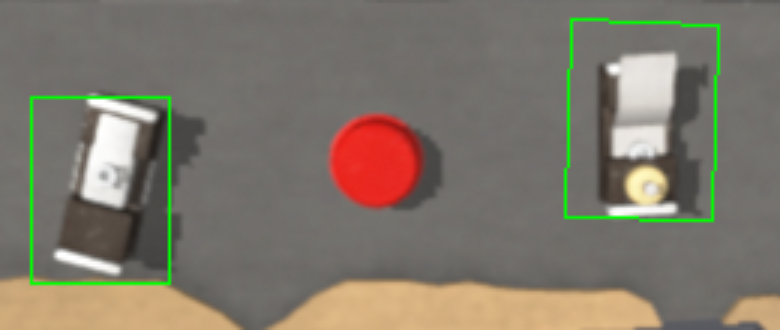

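```bash
python3 - <<'E'
from h import *
im,cm=load('w1')
for n,a,b in (('knob',(637,65),(640,210)),('strap',(122,107),(88,262))):
    q=np.array([a,b])/3+[195,140]
    P=np.array([px2w(cm,q[:1],.009)[0],px2w(cm,q[1:],.013)[0]])[:,:2]
    d=P[1]-P[0]; u=d/np.linalg.norm(d); yaw=np.arctan2(d[1],d[0]); c=P.mean(0)
    print(n,'c',c.round(4),'len',np.linalg.norm(d).round(4),'yaw',yaw.round(3),'grip',(c+u*.008).round(4))
    go(*(c+u*.008),.10,yaw+np.pi/2)
tc=.5*(np.array([.5136,.233])+[.5065,.3589]); 
yaw=np.arctan2(.5136-.5065,.3589-.233); u=np.array([np.cos(yaw),np.sin(yaw)]); n=np.array([-u[1],u[0]])
print('tray yaw',yaw,'org',tc+u*.088,'pockets',tc+u*.043+n*.038,tc+u*.043-n*.038)
E
```

```text
knob c [0.4396 0.313 ] len 0.0497 yaw 0.073 grip [0.4476 0.3135]
shift cm [ 1.21  9.25 15.07] turn [ 0.    -0.    -0.071]
strap c [0.4566 0.1276] len 0.0562 yaw -0.263 grip [0.4644 0.1255]
shift cm [-0.43 -9.56 15.07] turn [ 0.    -0.     0.265]
tray yaw 0.056334294432181 org [0.5979104 0.3009048] pockets [0.55084222 0.33631081] [0.55512136 0.26043138]
```

jog_arm --moves '[{"fingers":-0.1,"xyz":[1.2,9.2,14],"angular":[0,0,-0.07]},{"fingers":-0.1,"xyz":[1.2,9.2,14],"angular":[0,0,-0.07]},{"fingers":-0.1,"xyz":[1.2,9.2,16],"angular":[0,0,-0.07]},{"fingers":-0.1,"xyz":[1.2,9.2,19],"angular":[0,0,-0.07]},{"fingers":-0.1,"xyz":[1.2,9.2,21],"angular":[0,0,-0.07]},{"fingers":-0.1,"xyz":[1.2,9.2,22.7],"angular":[0,0,-0.07]},{"fingers":-0.1,"xyz":[1.2,9.2,22.7],"angular":[0,0,-0.07]},{"fingers":-0.1,"xyz":[1.2,9.2,22.7],"angular":[0,0,-0.07]}]'

```text
clock: 2.65
position: [0.4487, 0.3126, 0.0244]
ee_rot: [-0.11, 3.139, 0.001]
force: [0.4, -0.1, 0.7]
width: 0.546
```

```bash
python3 -c "
from h import *
wrist('w2')"
```

```text
[0.4487 0.3126 0.0244] 2.65
```

View pics/w2.png

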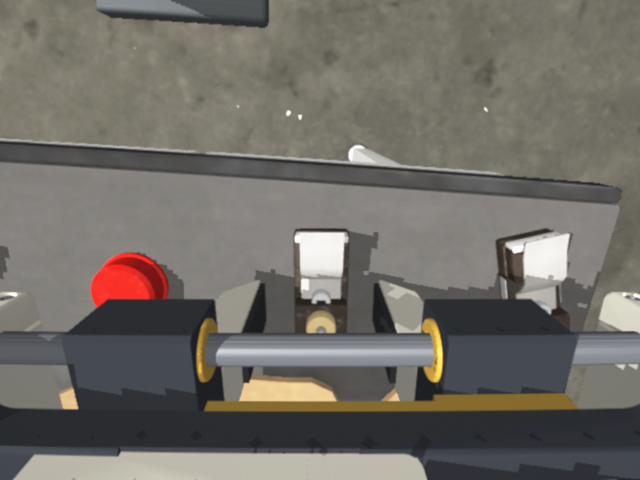

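jog_arm --moves '[{"fingers":1,"xyz":[0,0,0],"angular":[0,0,0]},{"fingers":1,"xyz":[0,0,0],"angular":[0,0,0]},{"fingers":1,"xyz":[0,0,0],"angular":[0,0,0]},{"fingers":1,"xyz":[0,0,0],"angular":[0,0,0]},{"fingers":1,"xyz":[0,0,-2],"angular":[0,0,0]},{"fingers":1,"xyz":[0,0,-6],"angular":[0,0,0]},{"fingers":1,"xyz":[0,0,-6],"angular":[0,0,0]}]'

```text
clock: 3.58
position: [0.4498, 0.3133, 0.0862]
ee_rot: [-0.11, 3.136, 0.005]
force: [0.6, -0.4, -1.0]
width: 0.26
```

```bash
python3 -c "
from h import *
im,cm=load('w2');print(px2w(cm,[(322,233),(298,238),(346,238)],.010))
wrist('w3');print(pose()[2]['force'])
go(.551,.336,.10,.056+np.pi/2)"
```

```text
[[0.41423167 0.31130512 0.01      ]
 [0.41727369 0.30088333 0.01      ]
 [0.41578238 0.32206315 0.01      ]]
[0.4498 0.3133 0.0862] 3.575
[-0.2225818  -0.3331422  -1.19883116]
shift cm [-10.34   1.6   -1.5 ] turn [0.002 0.002 0.014]
```

View pics/w3.png

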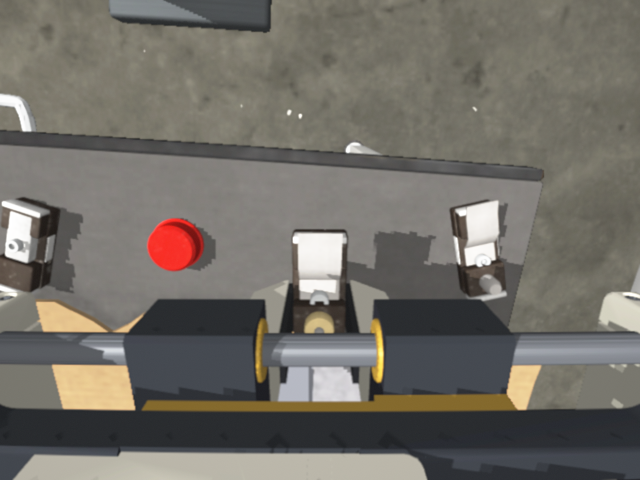

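jog_arm --moves '[{"fingers":1,"xyz":[-5.4,0.8,0],"angular":[0,0,0.01]},{"fingers":1,"xyz":[-10.8,1.6,0],"angular":[0,0,0.015]},{"fingers":1,"xyz":[-10.8,1.6,0],"angular":[0,0,0.015]},{"fingers":1,"xyz":[-10.8,1.6,1.5],"angular":[0,0,0.015]},{"fingers":1,"xyz":[-10.8,1.6,3],"angular":[0,0,0.015]},{"fingers":1,"xyz":[-10.8,1.6,4.2],"angular":[0,0,0.015]},{"fingers":1,"xyz":[-10.8,1.6,4.9],"angular":[0,0,0.015]},{"fingers":1,"xyz":[-10.8,1.6,4.9],"angular":[0,0,0.015]},{"fingers":1,"xyz":[-10.8,1.6,4.9],"angular":[0,0,0.015]}]'

```text
clock: 4.75
position: [0.5548, 0.3359, 0.0347]
ee_rot: [-0.087, 3.14, 0.0]
force: [-0.2, -0.7, 0.1]
width: 0.265
```

```bash
python3 -c "
from h import *
wrist('w4')"
```

```text
[0.5548 0.3359 0.0347] 4.75
```

View pics/w4.png

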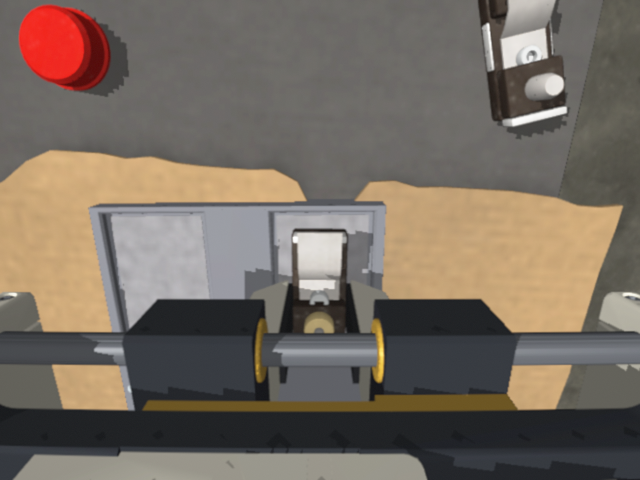

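jog_arm --moves '[{"fingers":0.1,"xyz":[0,0,0],"angular":[0,0,0]},{"fingers":0.1,"xyz":[0,0,0],"angular":[0,0,0]},{"fingers":0.1,"xyz":[0,0,0],"angular":[0,0,0]},{"fingers":0.1,"xyz":[0,0,-3],"angular":[0,0,0]},{"fingers":-0.1,"xyz":[0,0,-8],"angular":[0,0,0]},{"fingers":-0.1,"xyz":[0,0,-8],"angular":[0,0,0]}]'

```text
clock: 5.55
position: [0.5574, 0.3372, 0.119]
ee_rot: [-0.086, 3.134, 0.006]
force: [0.7, -0.4, -0.9]
width: 0.546
```

```bash
python3 -c "
from h import *
go(.4644,.1255,.0235,-.263+np.pi/2); print(pose()[0],pose()[2]['width'])"
```

```text
shift cm [ 10.51 -20.66   9.4 ] turn [0.005 0.006 0.318]
[0.55738776 0.33718755 0.11897651] 0.5463827938005189
```

jog_arm --moves '[{"fingers":-0.1,"xyz":[10.3,-20.5,0],"angular":[0,0,0.315]},{"fingers":-0.1,"xyz":[10.3,-20.5,0],"angular":[0,0,0.315]},{"fingers":-0.1,"xyz":[10.3,-20.5,0],"angular":[0,0,0.315]},{"fingers":-0.1,"xyz":[10.3,-20.5,0],"angular":[0,0,0.315]},{"fingers":-0.1,"xyz":[10.3,-20.5,3],"angular":[0,0,0.315]},{"fingers":-0.1,"xyz":[10.3,-20.5,6],"angular":[0,0,0.315]},{"fingers":-0.1,"xyz":[10.3,-20.5,8],"angular":[0,0,0.315]},{"fingers":-0.1,"xyz":[10.3,-20.5,9],"angular":[0,0,0.315]},{"fingers":-0.1,"xyz":[10.3,-20.5,9],"angular":[0,0,0.315]},{"fingers":-0.1,"xyz":[10.3,-20.5,9],"angular":[0,0,0.315]}]'

```text
clock: 6.8
position: [0.4638, 0.1255, 0.0253]
ee_rot: [0.407, 3.114, 0.001]
force: [0.5, 0.5, -0.6]
width: 0.542
```

```bash
python3 -c "
from h import *
wrist('w5')"
```

```text
[0.4638 0.1255 0.0253] 6.8
```

View pics/w5.png

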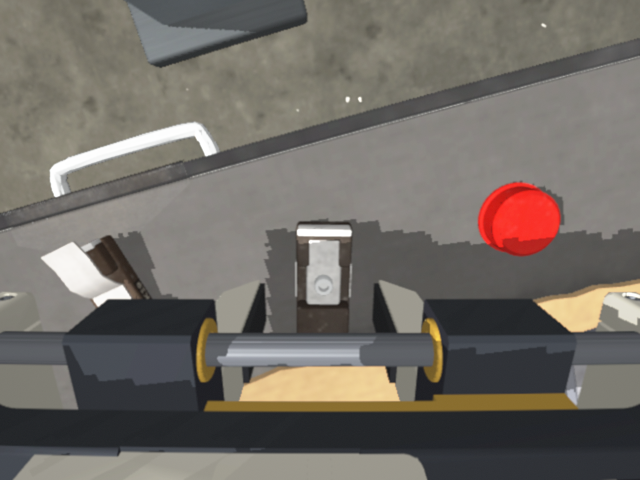

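jog_arm --moves '[{"fingers":1,"xyz":[0,0,0.2],"angular":[0,0,0]},{"fingers":1,"xyz":[0,0,0.2],"angular":[0,0,0]},{"fingers":1,"xyz":[0,0,0.2],"angular":[0,0,0]},{"fingers":1,"xyz":[0,0,0.2],"angular":[0,0,0]},{"fingers":1,"xyz":[0,0,-2],"angular":[0,0,0]},{"fingers":1,"xyz":[0,0,-7],"angular":[0,0,0]},{"fingers":1,"xyz":[0,0,-7],"angular":[0,0,0]},{"fingers":1,"xyz":[0,0,-7],"angular":[0,0,0]}]'

```text
clock: 7.85
position: [0.4632, 0.1254, 0.0945]
ee_rot: [0.407, 3.115, 0.0]
force: [-0.1, 0.4, -0.2]
width: 0.263
```

```bash
python3 -c "
from h import *
im,cm=load('w5');d=np.load('pics/w5.npz');e=px2w(cm,[(325,226)],.012)[0];print(R.from_rotvec(d['r']).inv().apply(e-d['p']))
go(.5551,.2604,.10,.056+np.pi/2)"
```

```text
[0.03792733 0.00222229 0.01325742]
shift cm [-5.42 15.4  -0.54] turn [ 0.     0.    -0.316]
```

jog_arm --moves '[{"fingers":1,"xyz":[-3.2,7.9,0],"angular":[0,0,-0.16]},{"fingers":1,"xyz":[-6.4,15.7,0],"angular":[0,0,-0.316]},{"fingers":1,"xyz":[-6.4,15.7,0],"angular":[0,0,-0.316]},{"fingers":1,"xyz":[-6.4,15.7,0],"angular":[0,0,-0.316]},{"fingers":1,"xyz":[-6.4,15.7,2],"angular":[0,0,-0.316]},{"fingers":1,"xyz":[-6.4,15.7,4],"angular":[0,0,-0.316]},{"fingers":1,"xyz":[-6.4,15.7,5.2],"angular":[0,0,-0.316]},{"fingers":1,"xyz":[-6.4,15.7,5.9],"angular":[0,0,-0.316]},{"fingers":1,"xyz":[-6.4,15.7,5.9],"angular":[0,0,-0.316]},{"fingers":1,"xyz":[-6.4,15.7,5.9],"angular":[0,0,-0.316]}]'

```text
clock: 9.1
position: [0.5658, 0.2607, 0.036]
ee_rot: [-0.088, 3.14, 0.0]
force: [-0.2, 0.2, -0.7]
width: 0.266
```

```bash
python3 -c "
from h import *
wrist('w6')"
```

```text
[0.5658 0.2607 0.036 ] 9.1
```

View pics/w6.png

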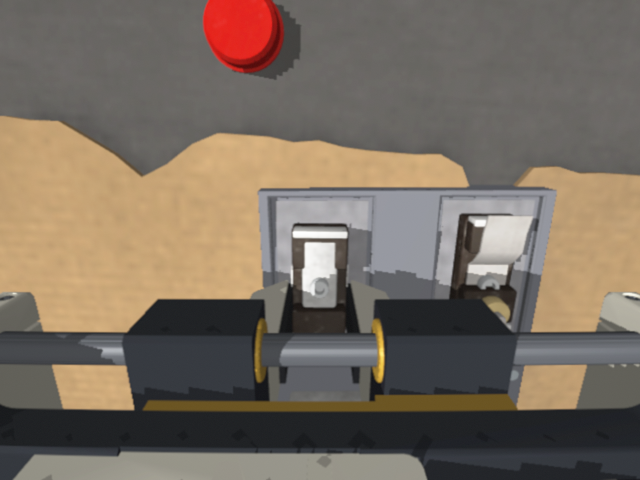

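jog_arm --moves '[{"fingers":0.15,"xyz":[0,0,0],"angular":[0,0,0]},{"fingers":0.15,"xyz":[0,0,0],"angular":[0,0,0]},{"fingers":0.15,"xyz":[0,0,0],"angular":[0,0,0]},{"fingers":0.15,"xyz":[0,0,-3],"angular":[0,0,0]},{"fingers":-0.1,"xyz":[0,0,-8],"angular":[0,0,0]},{"fingers":-0.1,"xyz":[9,-8,-14],"angular":[0,0,0.056]},{"fingers":-0.1,"xyz":[9,-15,-20],"angular":[0,0,0.056]},{"fingers":-0.1,"xyz":[9,-30,-21],"angular":[0,0,0.056]},{"fingers":-0.1,"xyz":[9,-30,-21],"angular":[0,0,0.056]},{"fingers":-0.1,"xyz":[9,-30,-21],"angular":[0,0,0.056]},{"fingers":-0.1,"xyz":[9,-30,-21],"angular":[0,0,0.056]},{"fingers":-0.1,"xyz":[9,-30,-21],"angular":[0,0,0.056]}]'

```text
clock: 10.65
position: [0.4926, -0.0475, 0.2469]
ee_rot: [0.009, 3.139, -0.001]
force: [0.0, 0.3, -0.1]
width: 0.55
```

```bash
python3 -c "
from h import *
im,cm=wrist('w7'); cv2.imwrite('pics/z7.png',cv2.resize(im[130:330,130:520],None,fx=2,fy=2,interpolation=3))"
```

```text
[ 0.4926 -0.0475  0.2469] 10.65
```

View pics/z7.png

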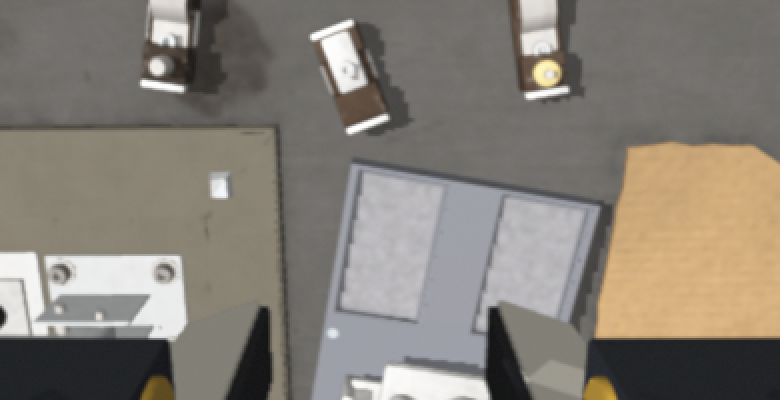

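```bash
python3 - <<'E'
from h import *
im,cm=load('w7')
f=lambda q,z: px2w(cm,[np.array(q)/2+130],z)[0][:2]
P=[f((333,31),.012),f((367,123),.013)]; d=P[1]-P[0]; u=d/np.linalg.norm(d); c=(P[0]+P[1])/2; yaw=np.arctan2(d[1],d[0])
print('strap',c,np.linalg.norm(d),yaw,c+u*.009); go(*(c+u*.009),.0235,yaw+np.pi/2)
a,b=f((151,10),.009),f((142,85),.009); d=b-a; yaw=np.arctan2(d[1],d[0]); u=d/np.linalg.norm(d); e=f((167,86),.013)
print('post yaw',yaw,'far',e,'centre',e-u*.031)
A,B=f((601,203),.016),f((354,160),.016); d=A-B; print(np.linalg.norm(d)); n=d/np.linalg.norm(d); x=np.array([n[1],-n[0]]); o=(A+B)/2
print('tray yaw',np.arctan2(x[1],x[0]),'pockets',o+x*.043+n*.038,o+x*.043-n*.038)
print('pocket check',np.mean([f(q,.014) for q in ((358,170),(444,186),(417,322),(338,308))],0))
E
```

```text
strap [ 0.45501001 -0.06174343] 0.04869518477381288 0.34350114298213935 [ 0.46348424 -0.05871236]
shift cm [ 2.94 -1.37 22.27] turn [-0.     0.001 -0.346]
post yaw -0.21414738377326026 far [ 0.45843425 -0.15442265] centre [ 0.42814235 -0.1478347 ]
0.13143419010868415
tray yaw -0.18129705124622625 pockets [0.55756314 0.03388923] [ 0.54385992 -0.04086518]
pocket check [ 0.54568773 -0.0423712 ]
```

jog_arm --moves '[{"fingers":-0.1,"xyz":[2.9,-1.4,6],"angular":[0,0,-0.17]},{"fingers":-0.1,"xyz":[2.9,-1.4,12],"angular":[0,0,-0.346]},{"fingers":-0.1,"xyz":[2.9,-1.4,15],"angular":[0,0,-0.346]},{"fingers":-0.1,"xyz":[2.9,-1.4,18],"angular":[0,0,-0.346]},{"fingers":-0.1,"xyz":[2.9,-1.4,20],"angular":[0,0,-0.346]},{"fingers":-0.1,"xyz":[2.9,-1.4,22],"angular":[0,0,-0.346]},{"fingers":-0.1,"xyz":[2.9,-1.4,22.3],"angular":[0,0,-0.346]},{"fingers":-0.1,"xyz":[2.9,-1.4,22.3],"angular":[0,0,-0.346]},{"fingers":-0.1,"xyz":[2.9,-1.4,22.3],"angular":[0,0,-0.346]}]'

```text
clock: 11.82
position: [0.4641, -0.0575, 0.0234]
ee_rot: [-0.542, 3.093, 0.0]
force: [-1.6, -0.2, -0.8]
width: 0.551
```

```bash
python3 -c "
from h import *
wrist('w8')"
```

```text
[ 0.4641 -0.0575  0.0234] 11.825
```

View pics/w8.png

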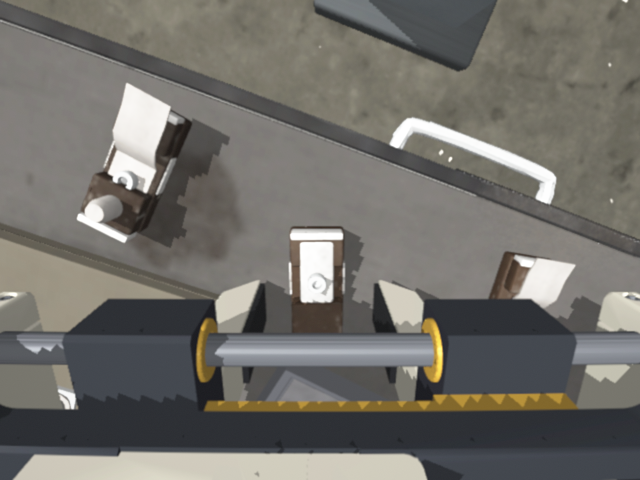

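jog_arm --moves '[{"fingers":1,"xyz":[0,0,0],"angular":[0,0,0]},{"fingers":1,"xyz":[0,0,0],"angular":[0,0,0]},{"fingers":1,"xyz":[0,0,0],"angular":[0,0,0]},{"fingers":1,"xyz":[0,0,0],"angular":[0,0,0]},{"fingers":1,"xyz":[0,0,-2],"angular":[0,0,0]},{"fingers":1,"xyz":[0,0,-7],"angular":[0,0,0]},{"fingers":1,"xyz":[0,0,-7],"angular":[0,0,0]},{"fingers":1,"xyz":[0,0,-7],"angular":[0,0,0]}]'

```text
clock: 12.88
position: [0.4634, -0.0578, 0.0925]
ee_rot: [-0.541, 3.094, 0.0]
force: [-0.2, 0.2, -0.4]
width: 0.254
```

```bash
python3 -c "
from h import *
im,cm=load('w8');d=np.load('pics/w8.npz');r=R.from_rotvec(d['r']);t=lambda w:r.inv().apply(w-d['p'])
print(t(px2w(cm,[(317,230)],.012)[0]))
q=px2w(cm,[(103,237),(178,104)],.011);print('post far, near-ish',q, np.arctan2(*(q[0]-q[1])[[1,0]]))
y=-.181;u=np.array([np.cos(y),np.sin(y)]); T=np.array([.5576,.0339])+u*.010; print(T)
go(*T,.035,y+np.pi/2)"
```

```text
[ 0.03679874 -0.00086888  0.01133691]
post far, near-ish [[ 0.46509836 -0.15829481  0.011     ]
 [ 0.40002794 -0.1400011   0.011     ]] -0.2740628098960895
[0.56743664 0.03209987]
shift cm [-12.84   4.92   5.76] turn [0.    0.    0.527]
```

jog_arm --moves '[{"fingers":1,"xyz":[-4.3,1.6,0],"angular":[0,0,0.176]},{"fingers":1,"xyz":[-8.6,3.3,0],"angular":[0,0,0.35]},{"fingers":1,"xyz":[-12.8,4.9,0],"angular":[0,0,0.527]},{"fingers":1,"xyz":[-12.8,4.9,0],"angular":[0,0,0.527]},{"fingers":1,"xyz":[-12.8,4.9,0.5],"angular":[0,0,0.527]},{"fingers":1,"xyz":[-12.8,4.9,2.5],"angular":[0,0,0.527]},{"fingers":1,"xyz":[-12.8,4.9,4],"angular":[0,0,0.527]},{"fingers":1,"xyz":[-12.8,4.9,5.2],"angular":[0,0,0.527]},{"fingers":1,"xyz":[-12.8,4.9,5.7],"angular":[0,0,0.527]},{"fingers":1,"xyz":[-12.8,4.9,5.7],"angular":[0,0,0.527]},{"fingers":1,"xyz":[-12.8,4.9,5.7],"angular":[0,0,0.527]}]'

```text
clock: 14.25
position: [0.5676, 0.0316, 0.036]
ee_rot: [0.284, 3.128, 0.0]
force: [-0.7, 0.1, -0.1]
width: 0.254
```

```bash
python3 -c "
from h import *
wrist('w9')"
```

```text
[0.5676 0.0316 0.036 ] 14.25
```

View pics/w9.png

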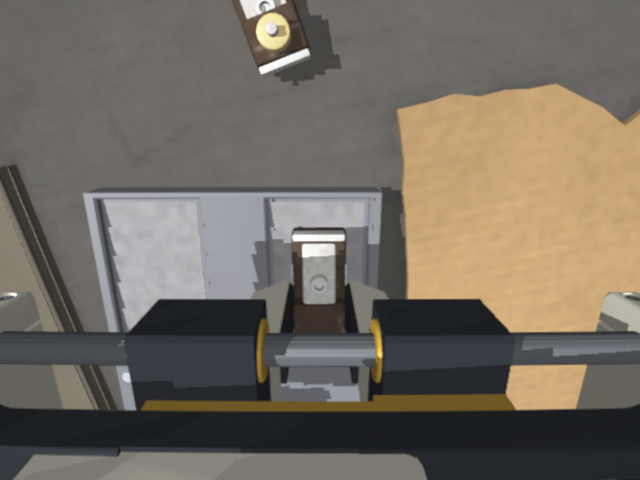

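jog_arm --moves '[{"fingers":0.15,"xyz":[0,0,0],"angular":[0,0,0]},{"fingers":0.15,"xyz":[0,0,0],"angular":[0,0,0]},{"fingers":0.15,"xyz":[0,0,0],"angular":[0,0,0]},{"fingers":0.15,"xyz":[0,0,-3],"angular":[0,0,0]},{"fingers":-0.1,"xyz":[0,0,-8.5],"angular":[0,0,0]},{"fingers":-0.1,"xyz":[0,0,-8.5],"angular":[0,0,0]},{"fingers":-0.1,"xyz":[0,0,-8.5],"angular":[0,0,0]}]'

```text
clock: 15.18
position: [0.5671, 0.0318, 0.1206]
ee_rot: [-0.283, -3.129, -0.0]
force: [-0.2, 0.3, -0.7]
width: 0.549
```

```bash
python3 -c "
from h import *
go(.439,-.1505,.12,-.23+np.pi/2)"
```

```text
shift cm [  9.32 -20.24   0.06] turn [ 0.    -0.     0.049]
```

jog_arm --moves '[{"fingers":-0.1,"xyz":[9.3,-20.2,0],"angular":[0,0,0.05]},{"fingers":-0.1,"xyz":[9.3,-20.2,0],"angular":[0,0,0.05]},{"fingers":-0.1,"xyz":[9.3,-20.2,0],"angular":[0,0,0.05]},{"fingers":-0.1,"xyz":[9.3,-20.2,0],"angular":[0,0,0.05]},{"fingers":-0.1,"xyz":[9.3,-20.2,0],"angular":[0,0,0.05]},{"fingers":-0.1,"xyz":[9.3,-20.2,0],"angular":[0,0,0.05]}]'

```text
clock: 15.92
position: [0.4395, -0.1496, 0.12]
ee_rot: [-0.361, -3.12, -0.001]
force: [-0.4, -0.3, -0.0]
width: 0.548
```

```bash
python3 -c "
from h import *
im,cm=wrist('w10');cv2.imwrite('pics/z10.png',cv2.resize(im[120:320,200:440],None,fx=3,fy=3,interpolation=3))"
```

```text
[ 0.4395 -0.1496  0.12  ] 15.925
```

View pics/z10.png

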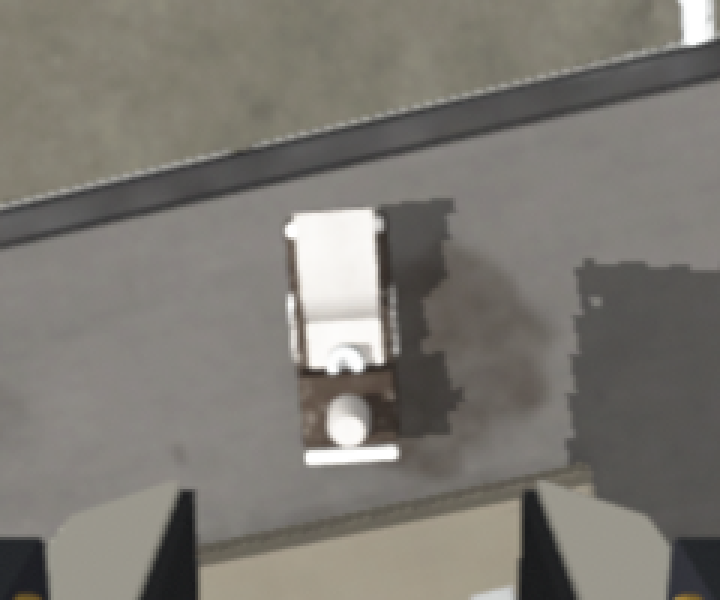

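```bash
python3 - <<'E'
from h import *
im,cm=load('w10')
f=lambda q,z: px2w(cm,[np.array(q)/3+[200,120]],z)[0][:2]
P=[f((337,222),.010),f((352,458),.012)]; d=P[1]-P[0]; u=d/np.linalg.norm(d); c=(P[0]+P[1])/2; yaw=np.arctan2(d[1],d[0])
print(c,np.linalg.norm(d),yaw); go(*(c+u*.009),.0235,yaw+np.pi/2)
E
```

```text
[ 0.43280451 -0.15140496] 0.05743594754049176 -0.17151362647630805
shift cm [-0.27 -0.32  9.66] turn [ 0.    -0.001 -0.058]
```

jog_arm --moves '[{"fingers":-0.1,"xyz":[-0.3,-0.3,3],"angular":[0,0,-0.06]},{"fingers":-0.1,"xyz":[-0.3,-0.3,6],"angular":[0,0,-0.06]},{"fingers":-0.1,"xyz":[-0.3,-0.3,8.5],"angular":[0,0,-0.06]},{"fingers":-0.1,"xyz":[-0.3,-0.3,9.6],"angular":[0,0,-0.06]},{"fingers":-0.1,"xyz":[-0.3,-0.3,9.6],"angular":[0,0,-0.06]},{"fingers":1,"xyz":[-0.3,-0.3,9.6],"angular":[0,0,-0.06]},{"fingers":1,"xyz":[-0.3,-0.3,9.6],"angular":[0,0,-0.06]},{"fingers":1,"xyz":[-0.3,-0.3,9.6],"angular":[0,0,-0.06]},{"fingers":1,"xyz":[-0.3,-0.3,9.6],"angular":[0,0,-0.06]},{"fingers":1,"xyz":[-0.3,-0.3,7],"angular":[0,0,-0.06]},{"fingers":1,"xyz":[-0.3,-0.3,2.5],"angular":[0,0,-0.06]},{"fingers":1,"xyz":[-0.3,-0.3,2.5],"angular":[0,0,-0.06]}]'

```text
clock: 17.48
position: [0.4435, -0.1545, 0.0982]
ee_rot: [0.268, 3.125, -0.001]
force: [0.3, 0.7, -0.7]
width: 0.244
```

jog_arm --moves '[{"fingers":1,"xyz":[0,0,0],"angular":[0,0,0]}]'

```text
clock: 17.6
position: [0.4416, -0.1537, 0.0956]
ee_rot: [0.268, 3.13, 0.0]
force: [-0.5, 1.2, -0.7]
width: 0.243
```

```bash
python3 -c "
from h import *
y=-.181;u=np.array([np.cos(y),np.sin(y)]); T=np.array([.5445,-.0412])+u*.009; print(T)
print(pose()[0]); go(*T,.0355,y+np.pi/2)"
```

```text
[ 0.55335298 -0.04282012]
[ 0.44162917 -0.15371331  0.09557531]
shift cm [-9.13 12.82  6.01] turn [0.   0.   0.01]
```

jog_arm --moves '[{"fingers":1,"xyz":[-4.5,6.4,-1],"angular":[0,0,0.01]},{"fingers":1,"xyz":[-9.1,12.8,-1],"angular":[0,0,0.01]},{"fingers":1,"xyz":[-9.1,12.8,0],"angular":[0,0,0.01]},{"fingers":1,"xyz":[-9.1,12.8,0],"angular":[0,0,0.01]},{"fingers":1,"xyz":[-9.1,12.8,2],"angular":[0,0,0.01]},{"fingers":1,"xyz":[-9.1,12.8,4],"angular":[0,0,0.01]},{"fingers":1,"xyz":[-9.1,12.8,5.2],"angular":[0,0,0.01]},{"fingers":1,"xyz":[-9.1,12.8,5.8],"angular":[0,0,0.01]},{"fingers":1,"xyz":[-9.1,12.8,5.8],"angular":[0,0,0.01]},{"fingers":1,"xyz":[-9.1,12.8,5.8],"angular":[0,0,0.01]}]'

```text
clock: 18.85
position: [0.5534, -0.0435, 0.038]
ee_rot: [0.284, 3.128, 0.0]
force: [0.2, -0.4, 0.4]
width: 0.241
```

```bash
python3 -c "
from h import *
wrist('w11')"
```

```text
[ 0.5534 -0.0435  0.038 ] 18.85
```

View pics/w11.png

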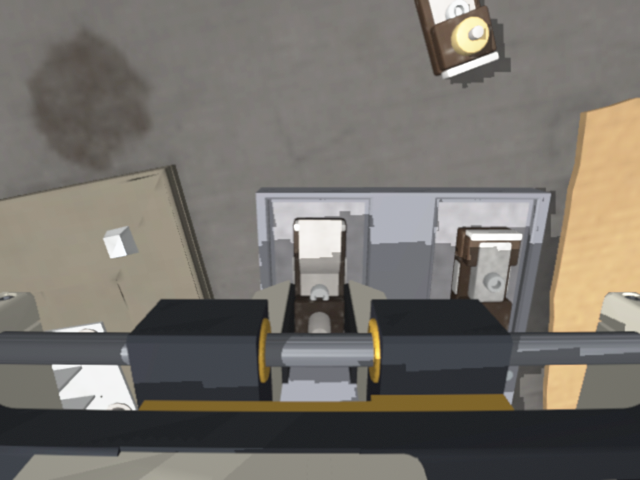

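jog_arm --moves '[{"fingers":1,"xyz":[0,0,0.15],"angular":[0,0,0]},{"fingers":1,"xyz":[0,0,0.15],"angular":[0,0,0]},{"fingers":0.15,"xyz":[0,0,0.15],"angular":[0,0,0]},{"fingers":0.15,"xyz":[0,0,0.15],"angular":[0,0,0]},{"fingers":0.15,"xyz":[0,0,0.15],"angular":[0,0,0]},{"fingers":0.15,"xyz":[0,0,-3],"angular":[0,0,0]},{"fingers":0.15,"xyz":[0,0,-8.5],"angular":[0,0,0]},{"fingers":0.15,"xyz":[5,5,-12],"angular":[0,0,-0.18]},{"fingers":0.15,"xyz":[10,10,-18],"angular":[0,0,-0.18]},{"fingers":0.15,"xyz":[16,15.4,-26],"angular":[0,0,-0.18]},{"fingers":0.15,"xyz":[16,15.4,-26],"angular":[0,0,-0.18]},{"fingers":0.15,"xyz":[16,15.4,-26],"angular":[0,0,-0.18]}]'

```text
clock: 20.4
position: [0.4225, 0.139, 0.2999]
ee_rot: [-0.003, 3.14, 0.003]
force: [0.2, -0.3, -0.4]
width: 0.422
```

jog_arm --moves '[{"fingers":0.15,"xyz":[0,0,0],"angular":[0,0,0]},{"fingers":0.15,"xyz":[0,0,0],"angular":[0,0,0]},{"fingers":0.15,"xyz":[0,0,0],"angular":[0,0,0]}]'

```text
clock: 20.78
position: [0.4236, 0.1358, 0.2967]
ee_rot: [-0.004, -3.14, 0.002]
force: [-0.4, 0.6, 0.3]
width: 0.42
```

```bash
python3 -c "
from h import *
w,cm=wrist('w12'); s=imaging.get_image('scene')[:,:,::-1]
o=np.zeros((600,800,3),np.uint8); a=cv2.resize(w[130:330,100:540],None,fx=1.45,fy=1.45,interpolation=3); o[:a.shape[0],:a.shape[1]]=a
b=cv2.resize(s[190:300,180:445],None,fx=2.8,fy=2.8,interpolation=3)[:308]; o[292:292+b.shape[0],:b.shape[1]]=b; cv2.imwrite('pics/fin.png',o)"
```

```text
[0.4236 0.1358 0.2967] 20.775
```

View pics/fin.png

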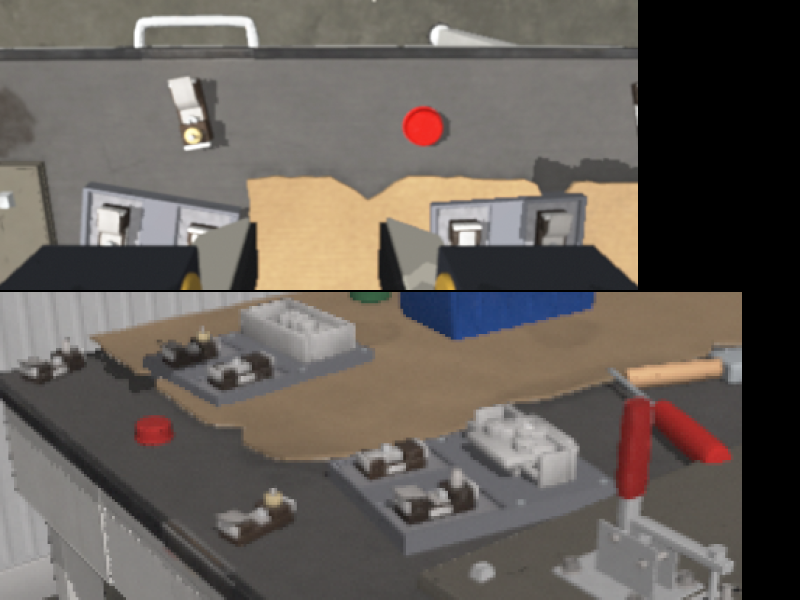

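```bash
python3 -c "
from h import *
print(job.sign_off())"
```

```text
the job is handed in; nothing more can be done
None
```

I filled both trays and handed the job in at about 21 s of the 88 s allowed. `job.sign_off()` gives no verdict.

- **Closed-casting tray:** it holds one tan-collared knob block and one strap block.
- **Open-casting tray:** it holds one grey-post block and the other strap block.
- **Left alone:** the spare knob, the spare post and the red caps were never gripped.

**Last checks:** in the final scene view each of the four blocks lies in its own pocket and looks flat. The spare knob, the spare post and the large cap are upright in their places. The close-up views before each release showed every block centred across its pocket to within a few millimetres. The gripper is open and clear, about 0.3 m above the table.

**Not measured:** I did not measure block height or tilt numerically after release. The small cap was outside the last pictures, but the arm never went near it. I saw no failed or conflicting checks.

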